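# Trim the sculpture turntable without upsetting its main dial

## Task

On the control pod of the round sculpture turntable, turn the bar knob on top until its nose points at the white ridge on the pod, then let go. Leave the wide dial underneath it as it is set, and keep off the flat light pad and its matching pod.

Things in the scene. Friction and masses are not known exactly. Their poses are not given: they have to be found in the camera images.
- turn_trim (a joint): Angle (rad) of the turntable pod's bar knob, the upper inner knob of its concentric pair: 0 when its nose points at the pod's white ridge (on the disc's side of the knob), growing anticlockwise seen from above. Starts between 0.6 and 1.4, so it needs a clockwise turn; stops at -1.7 and 1.7. Light friction (0.03 N m); stays where it is left.
- turn_trim_grip (a point): Grip point of that bar knob, on its vertical axis, 89 mm above the table. z up; x along the bar to the nose, turning with the knob. Pale metal bar, 14 mm thick, 50 mm long (nose, with black line on top, 27 mm from the axis; round tail 23 mm), top 13 mm above this point; dial's top 24 mm below it. Pod: dark box 120 x 120 x 45 mm, centred on the axis.
- turn_dial_mark (a point): Outer end of the white line on top of the turntable pod's wide black fluted dial (the lower, outer knob), 30 mm from the knob axis, 65 mm above the table. Dial 68 mm across, 18 mm high, start angle varies; turns about the same axis if pushed (0.05 N m). Turntable: plywood disc 220 mm across, its middle 205 mm from the axis past the ridge; driftwood on it, top 110 mm above the table.
- light_pad: Leave alone: flat white pad in a black frame, 200 x 220 x 18 mm, with a pod and knobs like the turntable's. Origin on the table under its knob axis; x towards the pad's middle, 205 mm away; z up; top at 102 mm. It stands left or right of the turntable, knob axes 0.38 to 0.67 m apart; a 60 mm tall jar stands between, 130 mm or more clear of either axis.

How it is judged:
At the end, for the whole second after the job is handed in: The turntable's bar knob is at rest with its nose within 12 degrees (0.21 rad) of the white ridge, and the mark of the wide dial below it is within 6 mm of where it began (about 11 degrees of turn) (value of joint turn_trim between -0.21 and 0.21 rad and velocity of joint turn_trim between -0.1 and 0.1 rad/s and distance of turn_dial_mark from where it was at the start of the episode below 0.006 m); the robot touches nothing.
It fails at once if the wide dial under the bar knob is turned: its mark moves more than 6 mm (distance of turn_dial_mark from where it was at the start of the episode above 0.006 m).
It fails at once if the robot pushes on the light pad, its pod or knobs with more than 2 N (contact force between any of the fingers, the arm and light_pad above 2 N).
It also fails if it takes over 32 s, if anything falls off the work surface, if the arm or the gripper's body presses on something with over 40 N, if the wrist force passes 120 N, or if a joint passes its speed limit or range.

## Robot

A 6-joint arm with a two-finger parallel gripper is mounted at the origin on the work surface. World frame = base frame: x ahead of the robot, y to its left, z up, the work surface at z = 0. Lengths are in m, angles in rad, forces in N, time in s.
With the tool pointing down it reaches from about 0.25 to 0.725 m from the base axis. Payload 4 kg.
Tool frame: the origin (TCP) lies on the centre line of the jaws, within the pads' length; the fingertips stand 25 mm ahead of it and the grasp point (between the pads) lies 6 mm ahead of it; z points along the fingers, y is the line along which they close (so a half turn about z gives the same grasp; the last joint's range is limited). The gripper opens to 85 mm and grips with 20 to 120 N. Pads are 22 mm wide; open, the fingers measure 114 mm over their backs; the gripper's body (76 mm by 85 mm) begins 54 mm behind the grasp point. The pads swing forward as they close: fully open they stand 13 mm farther back than shut.
Start: joints at [-1.299, 0.241, 0.005, 1.335, 0, 1.571], TCP at [0.134, -0.482, 0.256] pointing down, gripper open.
Joint ranges: [-2.72, 2.72], [-1.05, 1.87], [-1.09, 1.28], [-1.99, 2.15], [-1.42, 1.44], [-3.14, 3.14]. Speed limits (rad/s): [2.79, 2.79, 3.14, 3.14, 3.14, 3.14].

## Interface

Orientations are given as [roll, pitch, yaw] about the fixed x, y, z axes, in that order (R = Rz(yaw) Ry(pitch) Rx(roll)).
In Python, from rig import ctrl gives the robot as it stands.
- The arm moves only by the tool move_arm, never from a script. Its arguments are lists of equal length, an entry for each row: "linear": the shift along the tool's x, y, z in units of 50 mm (1.0 is 50 mm), a list of three; "delta_rot": the turn, a rotation vector about the tool's x, y, z in units of 5 degrees (1.0 is 5 degrees), a list of three; "gripper": the finger opening in mm, from 0 to 85.4. A call has 1 to 20 rows; each row shifts and turns the commanded pose from where the row before left it, along the tool's axes as they then stand; what a row does not reach is not made up. A row lasts 1/10 s, in which the tool goes at most 50 mm and 8.59 degrees, less where a joint would pass 70% of its speed; a pose out of reach is approached as far as the arm can. A call is refused whole if a number of a shift passes 1 or a number of a turn 1, either way. A call with a gripper value outside its range is refused whole. The fingers move at their own pace and stop on an object; "squeeze" is the grip in N (left out, the last holds). Time passes only in rows, so rows that do not move let the fingers close. It gives the time, the measured TCP pose, the force, the opening and the grip force at its end, in the units of the state.
- ctrl.read_state(): the state, without advancing time (a new reading comes with each control period).
- ctrl.camera(name): name is "scene" or "top" or "wrist"; returns (picture, depth): 384x512x3 uint8, red, green, blue; 384x512 float32, m along the optical axis (not along the pixel's ray), 0 where there is no reading.
- ctrl.camera_info(name): a dict with "K" (3x3 intrinsics, pixels), "world_from_camera" (4x4, takes a point from camera to world coordinates). Camera axes: x right, y up, looking along -z (the intrinsics and any distortion apply to the point x, -y, -z); pixel columns grow to the right and rows downward; lengths in m; the calibration is good to about 2 mm. A picture is of the moment at which its call begins: read the wrist's pose just before it. camera_info takes no time and is no camera call; for the wrist camera it gives the pose at the moment of the call.
- ctrl.finish_job(): hands the job in; it is judged then, once.
Trained networks look in the newest picture that a camera, given by its name, has taken for a name from the list of things; names that differ only in an ending like _2 or _b are one class to them, and where a whole thing is asked for, a point or a joint stands for the part that bears it (a point fixed in the world has none). Each returns a list of dicts, best first, with "confidence" (0 to 1); they miss things now and then, are a little off and sometimes report something else, mostly with a low value. They report only what shows in the picture. A call takes as long as a camera call.
- ctrl.boxes_of(camera, thing): "uv" ([column, row] in pixels, amid what is visible of it).
- ctrl.regions_of(camera, thing): "mask" (384x512 bool, what is visible of it) and "uv" ([column, row] in pixels, amid what is visible of it).
The state is a dict: "time": time; "joint_pos": joint angles; "joint_vel": joint speeds; "tau": joint torques, N m; "tool_pos": TCP position; "eef_rot": TCP orientation; "ft_force": force on the tool from outside, world axes, zero at the start; "wrist_torque": the same for the moment, N m; "gripper_width": finger opening in m; "gripper_force": force on a finger pad.
Only numpy, scipy, OpenCV 4.12 (cv2) and the standard library are available. Lean on these libraries where they do the work, as an engineer would, in place of code of your own. Each camera call takes 0.05 s, during which the arm holds its last target. There are 200 camera calls.

## Working session

There is one attempt and no reset: what is moved stays moved. The work goes in short steps, Python scripts to look and compute and a tool call to move; the robot and the scene stay as the last step left them, time stands still between calls to the robot, and variables do not carry over. Pictures are saved under pics/ and viewed, at most 10 in all, crops included, and the job is handed in when it is done.

Besides the shell and the picture viewer there is one more tool, called after "Emit:" in YAML: its name, and indented under it one key for each argument. move_arm: Moves the arm, as the interface text tells. Its arguments: {"type":"object","properties":{"linear":{"type":"array"},"delta_rot":{"type":"array"},"gripper":{"type":"array"},"squeeze":{"type":"number"}},"required":["linear","delta_rot","gripper"]}

```bash
mkdir -p pics; cat > h.py <<'E'
import numpy as np, cv2
from rig import ctrl
def world(cam,uv,depth=None,z=None,info=None):
    i=info or ctrl.camera_info(cam); K=np.array(i["K"]); T=np.array(i["world_from_camera"])
    u,v=uv; d=np.array([(u-K[0,2])/K[0,0],-(v-K[1,2])/K[1,1],-1.])
    r=T[:3,:3]@d; o=T[:3,3]
    s=depth if z is None else (z-o[2])/r[2]
    return o+s*r
E
python3 - <<'E'
from h import *
ims=[]
for c in("top","scene"):
    p,d=ctrl.camera(c); ims.append(p); i=ctrl.camera_info(c)
    np.save(c+"_d.npy",d)
    print(c,np.array(i["K"]).round(1).tolist(),np.array(i["world_from_camera"])[:3,3].round(3), [k for k in i])
    for t in("turn_trim_grip","turn_dial_mark","turn_trim","light_pad"):
        for b in ctrl.boxes_of(c,t)[:3]:
            u,v=b["uv"];z=d[int(v),int(u)]
            print(t,np.round(b["uv"],1),round(b["confidence"],2),world(c,b["uv"],z).round(3))
    cv2.imwrite(f"pics/{c}0.png",p[:,:,::-1])
E
```

```text
top [[439.0, 0.0, 255.9], [0.0, 439.0, 188.5], [0.0, 0.0, 1.0]] [0.448 0.015 1.045] ['K', 'world_from_camera']
turn_trim_grip [165.7 227.3] 0.8 [0.477 0.199 0.099]
turn_dial_mark [170. 224.] 0.8 [0.485 0.195 0.068]
turn_trim [163.  223.1] 0.52 [0.485 0.204 0.104]
light_pad [387.9 140.7] 0.94 [ 0.681 -0.313  0.019]
scene [[390.4, 0.0, 255.7], [0.0, 390.4, 198.9], [0.0, 0.0, 1.0]] [ 1.01  -0.331  0.77 ] ['K', 'world_from_camera']
turn_trim_grip [295.8 142.6] 0.69 [0.488 0.204 0.098]
turn_dial_mark [293.3 153.5] 0.69 [0.488 0.2   0.062]
turn_trim [297.9 143.4] 0.51 [0.491 0.209 0.095]
light_pad [153.1 333.3] 0.87 [ 0.667 -0.315  0.019]
```

View pics/top0.png

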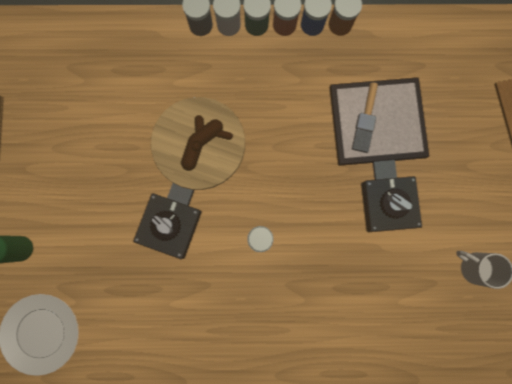

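The turntable is on the left, with its pod at about (167,226), its ridge at about (173,206) and its disc at about (198,142). The light pad is on the right, and the jar at about (260,239) stands between them.

```bash
python3 - <<'E'
from h import *
p=cv2.imread("pics/top0.png"); q=cv2.imread("pics/scene0.png")
a=cv2.resize(p[180:270,120:220],None,fx=5,fy=5,interpolation=cv2.INTER_CUBIC)
b=cv2.resize(q[110:200,265:325],None,fx=5,fy=5,interpolation=cv2.INTER_CUBIC)
cv2.imwrite("pics/c0.png",np.hstack([a,b]))
d=np.load("top_d.npy")
# pod top: pixels at world height 40..50mm near (165,225)
pts=np.array([world("top",(u,v),d[v,u]) for v in range(190,262) for u in range(130,205)])
m=(abs(pts[:,2]-.045)<.006); r=cv2.minAreaRect(pts[m][:,:2].astype(np.float32)); print("pod",m.sum(),r)
m=pts[:,2]>.085; print("knob",m.sum(),pts[m].mean(0).round(4),cv2.minAreaRect(pts[m][:,:2].astype(np.float32)), np.percentile(pts[:,2],99))
print("disc",world("top",(198,142),d[170,198]),world("top",(173,206),z=.05))
print(ctrl.read_state()["eef_rot"],ctrl.camera_info("wrist"))
E
```

```text
Traceback (most recent call last):
  File "h.py", line 4, in world
    i=info or ctrl.camera_info(cam); K=np.array(i["K"]); T=np.array(i["world_from_camera"])
              ~~~~~~~~~~~~~~~~^^^^^
ValueError: time passes only in moves, steps and waits
```

View pics/c0.png

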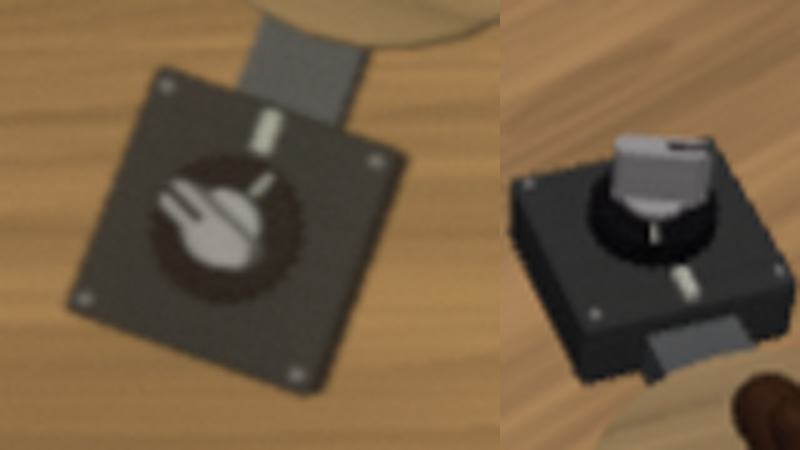

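The nose, marked by the black line, points up-left at about (152,218). The ridge points up-right at about (173,206), and the dial's centre is near (165,225.6).

```bash
python3 - <<'E'
from h import *
I=ctrl.camera_info("top")
d=np.load("top_d.npy")
g=[(u,v) for v in range(190,262) for u in range(130,205)]
pts=np.array([world("top",(u,v),d[v,u],info=I) for u,v in g])
m=(abs(pts[:,2]-.045)<.006); print("pod",m.sum(),cv2.minAreaRect(pts[m][:,:2].astype(np.float32)))
m=(pts[:,2]>.088)&(pts[:,2]<.12); print("knob",m.sum(),pts[m].mean(0).round(4),cv2.minAreaRect(pts[m][:,:2].astype(np.float32)))
ax=world("top",(165.2,225.6),z=.065,info=I); rd=world("top",(173,206.4),z=.05,info=I)
dc=world("top",(198,142),z=.02,info=I)
print("axis",ax,"ridge",rd,"disc",dc,np.linalg.norm(dc-ax),np.arctan2(*(dc-ax)[1::-1]),np.arctan2(*(rd-ax)[1::-1]))
n=world("top",(153,219),z=.102,info=I); print("nose",n)
s=ctrl.read_state();print(s["tool_pos"],s["eef_rot"],s["joint_pos"],s["time"])
from scipy.spatial.transform import Rotation as R
print(R.from_euler("xyz",s["eef_rot"]).as_matrix().round(3))
W=ctrl.camera_info("wrist");print(np.array(W["world_from_camera"]).round(3),W["K"])
E
```

```text
pod 2020 ((0.4824916422367096, 0.2096317708492279), (0.1204458549618721, 0.11990677565336227), 69.93293762207031)
knob 154 [0.4835 0.2097 0.0998] ((0.4838140308856964, 0.2104206085205078), (0.049265600740909576, 0.014187402091920376), 47.55743408203125)
axis [0.48146082 0.20641556 0.065     ] ridge [0.52523197 0.19239871 0.05      ] disc [0.68054599 0.14057955 0.02      ] 0.21446278780194236 -0.3193720584175673 -0.30991166298695444
nose [0.49448447 0.22546665 0.102     ]
[ 0.13421661 -0.48161088  0.25627745] [-3.14148558e+00  1.45781544e-06  2.71766416e-01] [-1.29900878e+00  2.40618253e-01  4.94798352e-03  1.33523313e+00
 -1.45555248e-06  1.57081746e+00] 0.5
[[ 0.963  0.268 -0.   ]
 [ 0.268 -0.963  0.   ]
 [-0.    -0.    -1.   ]]
[[ 0.267  0.927  0.263  0.201]
 [-0.964  0.257  0.074 -0.463]
 [ 0.001 -0.273  0.962  0.374]
 [ 0.     0.     0.     1.   ]] [[337.09508038   0.         251.34983424]
 [  0.         337.09508038 193.2175415 ]
 [  0.           0.           1.        ]]
```

Emit:
move_arm:
  linear:
    - [0,0,0]
    - [0,0,0]
  delta_rot:
    - [0,0,-1]
    - [0,0,-1]
  gripper: [60,60]
  squeeze: 20

```text
time: 0.7
tool_pos: [0.1342, -0.4816, 0.2563]
eef_rot: [-3.142, 0.0, 0.45]
ft_force: [0.4, -0.2, 0.0]
gripper_width: 0.0603
gripper_force: 0.0
```

```bash
python3 - <<'E'
from h import *
s=ctrl.read_state();print(s["tool_pos"],s["eef_rot"],s["joint_pos"],s["time"])
from scipy.spatial.transform import Rotation as R
M=R.from_euler("xyz",s["eef_rot"]).as_matrix();print(M.T@(np.array([.4825,.2096,.25])-s["tool_pos"])/.05)
E
```

```text
[ 0.13422458 -0.48164489  0.2563175 ] [-3.14157604e+00  5.16991908e-05  4.49923811e-01] [-1.29898252e+00  2.40594855e-01  5.02213012e-03  1.33523079e+00
 -5.38246979e-05  1.39268632e+00] 0.7
[12.28471483 -9.41976699  0.12587139]
```

Emit:
move_arm:
  linear:
    - [0,0,0]
    - [0,0,0]
    - [0,0,0]
    - [0,0,0]
    - [0,0,0]
    - [0,0,0]
    - [0,0,0]
    - [0,0,0]
    - [0,0,0]
    - [0,0,0]
    - [0,0,0]
    - [0,0,0]
    - [0,0,0]
    - [0,0,0]
    - [0,0,0]
    - [0,0,0]
    - [0,0,0]
    - [0,0,0]
    - [0,0,0]
    - [0,0,0]
  delta_rot:
    - [0,0,-1]
    - [0,0,-1]
    - [0,0,-1]
    - [0,0,-1]
    - [0,0,-1]
    - [0,0,-1]
    - [0,0,-1]
    - [0,0,-1]
    - [0,0,-1]
    - [0,0,-1]
    - [0,0,-1]
    - [0,0,-1]
    - [0,0,-1]
    - [0,0,-1]
    - [0,0,-1]
    - [0,0,-1]
    - [0,0,-1]
    - [0,0,-1]
    - [0,0,-1]
    - [0,0,-1]
  gripper: [60,60,60,60,60,60,60,60,60,60,60,60,60,60,60,60,60,60,60,60]

```text
time: 2.7
tool_pos: [0.1342, -0.4816, 0.2563]
eef_rot: [-3.142, 0.0, 2.195]
ft_force: [1.0, -0.4, 0.3]
gripper_width: 0.0599
gripper_force: 0.0
```

Emit:
move_arm:
  linear:
    - [0,0,0]
    - [0,0,0]
    - [0,0,0]
    - [0,0,0]
    - [0,0,0]
    - [0,0,0]
    - [0,0,0]
    - [0,0,0]
    - [0,0,0]
    - [0,0,0]
    - [0,0,0]
    - [0,0,0]
    - [0,0,0]
    - [0,0,0]
    - [0,0,0]
    - [0,0,0]
    - [0,0,0]
    - [0,0,0]
    - [0,0,0]
    - [0,0,0]
  delta_rot:
    - [0,0,-1]
    - [0,0,-1]
    - [0,0,-1]
    - [0,0,-1]
    - [0,0,-1]
    - [0,0,-1]
    - [0,0,-1]
    - [0,0,-1]
    - [0,0,-1]
    - [0,0,-1]
    - [0,0,-1]
    - [0,0,-1]
    - [0,0,-1]
    - [0,0,-1]
    - [0,0,-1]
    - [0,0,-1]
    - [0,0,-1]
    - [0,0,-1]
    - [0,0,-1]
    - [0,0,-1]
  gripper: [60,60,60,60,60,60,60,60,60,60,60,60,60,60,60,60,60,60,60,60]

```text
time: 4.7
tool_pos: [0.1342, -0.4817, 0.2563]
eef_rot: [-3.141, -0.0, -2.343]
ft_force: [-0.8, 0.4, 0.4]
gripper_width: 0.06
gripper_force: 0.0
```

```bash
python3 - <<'E'
from h import *
s=ctrl.read_state();print(s["tool_pos"],s["eef_rot"],s["joint_pos"],s["time"])
from scipy.spatial.transform import Rotation as R
M=R.from_euler("xyz",s["eef_rot"]).as_matrix();print(M.T@(np.array([.4825,.2096,.22])-s["tool_pos"])/.05)
E
```

```text
[ 0.13423267 -0.48166854  0.25634867] [-3.14147927e+00 -4.70100220e-05 -2.34266349e+00] [-1.29901876e+00  2.40533801e-01  5.02381267e-03  1.33516470e+00
  1.64122175e-05 -2.09794792e+00] 4.7
[-14.76557939   4.65149111   0.72575193]
```

Emit:
move_arm:
  linear:
    - [-0.738,0.2326,0.036]
    - [-0.738,0.2326,0.036]
    - [-0.738,0.2326,0.036]
    - [-0.738,0.2326,0.036]
    - [-0.738,0.2326,0.036]
    - [-0.738,0.2326,0.036]
    - [-0.738,0.2326,0.036]
    - [-0.738,0.2326,0.036]
    - [-0.738,0.2326,0.036]
    - [-0.738,0.2326,0.036]
    - [-0.738,0.2326,0.036]
    - [-0.738,0.2326,0.036]
    - [-0.738,0.2326,0.036]
    - [-0.738,0.2326,0.036]
    - [-0.738,0.2326,0.036]
    - [-0.738,0.2326,0.036]
    - [-0.738,0.2326,0.036]
    - [-0.738,0.2326,0.036]
    - [-0.738,0.2326,0.036]
    - [-0.738,0.2326,0.036]
  delta_rot:
    - [0,0,0]
    - [0,0,0]
    - [0,0,0]
    - [0,0,0]
    - [0,0,0]
    - [0,0,0]
    - [0,0,0]
    - [0,0,0]
    - [0,0,0]
    - [0,0,0]
    - [0,0,0]
    - [0,0,0]
    - [0,0,0]
    - [0,0,0]
    - [0,0,0]
    - [0,0,0]
    - [0,0,0]
    - [0,0,0]
    - [0,0,0]
    - [0,0,0]
  gripper: [60,60,60,60,60,60,60,60,60,60,60,60,60,60,60,60,60,60,60,60]

```text
time: 6.7
tool_pos: [0.4853, 0.2098, 0.2203]
eef_rot: [-3.141, 0.0, -2.346]
ft_force: [0.8, 0.3, 0.8]
gripper_width: 0.0599
gripper_force: 0.0
```

Emit:
move_arm:
  linear:
    - [0,0,0]
    - [0,0,0]
  delta_rot:
    - [0,0,0]
    - [0,0,0]
  gripper: [60,60]

```text
time: 6.9
tool_pos: [0.4844, 0.2086, 0.2197]
eef_rot: [3.141, -0.002, -2.345]
ft_force: [-0.6, -0.9, -0.5]
gripper_width: 0.0601
gripper_force: 0.0
```

```bash
cat > look.py <<'E'
import sys
from h import *
from scipy.spatial.transform import Rotation as R
s=ctrl.read_state();I=ctrl.camera_info("wrist")
p,d=ctrl.camera("wrist"); cv2.imwrite(f"pics/{sys.argv[1]}.png",p[:,:,::-1])
print(s["tool_pos"],s["eef_rot"],s["joint_pos"].round(3),s["time"])
v,u=np.nonzero(d>0)
K=np.array(I["K"]);T=np.array(I["world_from_camera"]);z=d[v,u]
P=np.stack([(u-K[0,2])/K[0,0]*z,-(v-K[1,2])/K[1,1]*z,-z],1)@T[:3,:3].T+T[:3,3]
near=np.hypot(P[:,0]-.4825,P[:,1]-.2096)<.09
for n,lo,hi,r in(("pod",.040,.050,.09),("top",.096,.108,.035)):
    m=near&(P[:,2]>lo)&(P[:,2]<hi)&(np.hypot(P[:,0]-.4825,P[:,1]-.2096)<r); print(n,m.sum(),cv2.minAreaRect(P[m][:,:2].astype(np.float32)),np.median(P[m][:,2]))
m=near&(P[:,2]>.096)&(P[:,2]<.108)&(np.hypot(P[:,0]-.4825,P[:,1]-.2096)<.035)
q=P[m][:,:2]; w,V=np.linalg.eigh(np.cov(q.T)); print("pca yaw",np.degrees(np.arctan2(V[1,1],V[0,1])),"mean",q.mean(0))
M=R.from_euler("xyz",s["eef_rot"]).as_matrix();print("to axis",M.T@(np.array([.4825,.2096,.099])-s["tool_pos"])/.05)
E
python3 look.py w1
```

```text
[0.48443772 0.20863277 0.21965096] [ 3.14129873e+00 -1.62428649e-03 -2.34466329e+00] [ 0.407  0.314  0.008  1.266 -0.    -0.39 ] 6.9
pod 12185 ((0.4821290969848633, 0.20999017357826233), (0.12002137303352356, 0.12021753191947937), 69.92204284667969) 0.04491955572315687
top 1150 ((0.4833855926990509, 0.21135127544403076), (0.04983742535114288, 0.013372477144002914), 45.750816345214844) 0.10201906541304831
pca yaw 45.82666912327586 mean [0.48214573 0.21005749]
to axis [0.00933068 0.0405284  2.41304948]
```

View pics/w1.png

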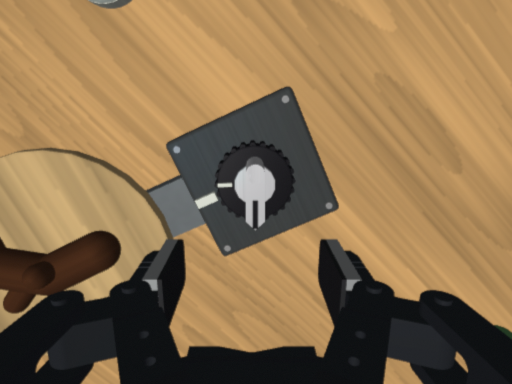

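The bar is seen end-on between the open fingers, with its nose at (256,228) and the ridge to its left at (206,201). The bar's yaw is 45.8° and the ridge's is −20.1°, so the knob needs about 66° clockwise. I'll descend partway and check that the arm has settled.

Emit:
move_arm:
  linear:
    - [0,0,0.2]
    - [0,0,0.2]
    - [0,0,0.2]
    - [0,0,0.2]
    - [0,0,0.2]
    - [0,0,0.2]
    - [0,0,0.2]
    - [0,0,0.2]
    - [0,0,0]
  delta_rot:
    - [0,0,0]
    - [0,0,0]
    - [0,0,0]
    - [0,0,0]
    - [0,0,0]
    - [0,0,0]
    - [0,0,0]
    - [0,0,0]
    - [0,0,0]
  gripper: [50,50,50,50,50,50,50,50,50]

```text
time: 7.85
tool_pos: [0.4837, 0.2078, 0.1384]
eef_rot: [3.14, -0.003, -2.346]
ft_force: [0.6, 0.3, 0.7]
gripper_width: 0.0498
gripper_force: 0.0
```

Emit:
move_arm:
  linear:
    - [0,0.05,0]
    - [0,0,0.2]
    - [0,0,0.2]
    - [0,0,0.2]
    - [0,0,0.18]
    - [0,0,0]
    - [0,0,0]
  delta_rot:
    - [0,0,0]
    - [0,0,0]
    - [0,0,0]
    - [0,0,0]
    - [0,0,0]
    - [0,0,0]
    - [0,0,0]
  gripper: [50,50,50,50,50,50,50]

```text
time: 8.55
tool_pos: [0.4827, 0.2099, 0.1009]
eef_rot: [3.141, -0.001, -2.346]
ft_force: [0.0, -0.2, -0.2]
gripper_width: 0.0498
gripper_force: 0.0
```

Emit:
move_arm:
  linear:
    - [0,0,0]
    - [0,0,0]
    - [0,0,0]
    - [0,0,0]
    - [0,0,0]
    - [0,0,0]
  delta_rot:
    - [0,0,0]
    - [0,0,0]
    - [0,0,0]
    - [0,0,0]
    - [0,0,0]
    - [0,0,0]
  gripper: [30,15,8,8,8,8]
  squeeze: 20

```text
time: 9.15
tool_pos: [0.4829, 0.2105, 0.1019]
eef_rot: [3.141, 0.001, -2.346]
ft_force: [-3.2, 3.1, 5.3]
gripper_width: 0.0135
gripper_force: 25.1
```

Emit:
move_arm:
  linear:
    - [0,0,0]
    - [0,0,0]
    - [0,0,0]
  delta_rot:
    - [0,0,0.7]
    - [0,0,0.7]
    - [0,0,0]
  gripper: [8,8,8]

```text
time: 9.45
tool_pos: [0.4831, 0.2104, 0.1019]
eef_rot: [3.141, 0.001, -2.469]
ft_force: [-3.3, 2.3, 5.9]
gripper_width: 0.0132
gripper_force: 25.1
```

```bash
python3 - <<'E'
from h import *
s=ctrl.read_state();print(s["wrist_torque"],s["ft_force"])
p,d=ctrl.camera("wrist"); cv2.imwrite("pics/w2.png",p[:,:,::-1])
E
```

```text
[ 0.48758161  0.52301538 -0.01664009] [-3.25482142  2.27091339  5.86244823]
```

View pics/w2.png

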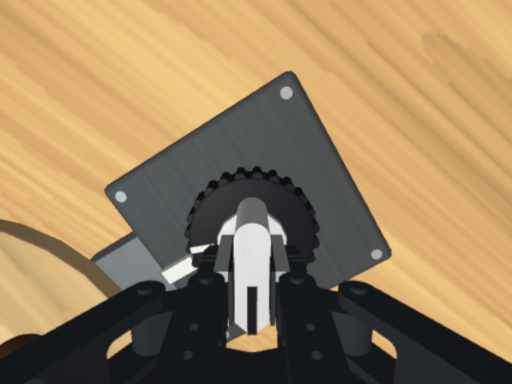

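The bar is held between the pads. The dial's white mark at (200,249) still lines up with the ridge at (180,268), so the dial has not moved. I'll continue the turn.

Emit:
move_arm:
  linear:
    - [0,0,0]
    - [0,0,0]
    - [0,0,0]
    - [0,0,0]
    - [0,0,0]
    - [0,0,0]
    - [0,0,0]
    - [0,0,0]
    - [0,0,0]
    - [0,0,0]
    - [0,0,0]
    - [0,0,0]
    - [0,0,0]
    - [0,0,0]
    - [0,0,0]
    - [0,0,0]
    - [0,0,0]
    - [0,0,0]
  delta_rot:
    - [0,0,0.78]
    - [0,0,0.78]
    - [0,0,0.78]
    - [0,0,0.78]
    - [0,0,0.78]
    - [0,0,0.78]
    - [0,0,0.78]
    - [0,0,0.78]
    - [0,0,0.78]
    - [0,0,0.78]
    - [0,0,0.78]
    - [0,0,0.78]
    - [0,0,0.78]
    - [0,0,0.78]
    - [0,0,0.78]
    - [0,0,0]
    - [0,0,0]
    - [0,0,0]
  gripper: [8,8,8,8,8,8,8,8,8,8,8,8,8,8,8,8,8,8]

```text
time: 11.3
tool_pos: [0.4832, 0.2092, 0.1019]
eef_rot: [-3.14, 0.001, 2.793]
ft_force: [-1.8, -1.5, 6.5]
gripper_width: 0.013
gripper_force: 25.2
```

Emit:
move_arm:
  linear:
    - [0,0,0]
    - [0,0,0]
    - [0,0,0]
    - [0,0,0]
    - [0,0,-0.2]
    - [0,0,-0.3]
    - [0,0,-0.4]
    - [0,0,-0.4]
    - [0,0,-0.4]
    - [0,0,-0.4]
    - [0,0,-0.4]
    - [0,0,0]
    - [0,0,0]
  delta_rot:
    - [0,0,0]
    - [0,0,0]
    - [0,0,0]
    - [0,0,0]
    - [0,0,0]
    - [0,0,0]
    - [0,0,0]
    - [0,0,0]
    - [0,0,0]
    - [0,0,0]
    - [0,0,0]
    - [0,0,0]
    - [0,0,0]
  gripper: [25,40,50,50,50,50,50,50,50,50,50,50,50]

```text
time: 12.6
tool_pos: [0.4832, 0.2101, 0.2269]
eef_rot: [3.141, 0.001, 2.794]
ft_force: [-0.3, -1.3, -0.8]
gripper_width: 0.0504
gripper_force: 0.0
```

```bash
python3 look.py w3
```

```text
[0.48317496 0.21005648 0.22685789] [3.14066599e+00 1.12253525e-03 2.79384239e+00] [ 0.41   0.307  0.017  1.279 -0.     0.758] 12.6
pod 11766 ((0.48249679803848267, 0.2096574604511261), (0.12023778259754181, 0.11983157694339752), 69.87701416015625) 0.04496580694777805
top 1117 ((0.4837345480918884, 0.20896759629249573), (0.01371499802917242, 0.04984201490879059), 70.20751190185547) 0.1021154165498015
pca yaw 160.09654496911773 mean [0.48208656 0.20972424]
to axis [ 0.0124505  -0.01555297  2.55713206]
```

View pics/w3.png

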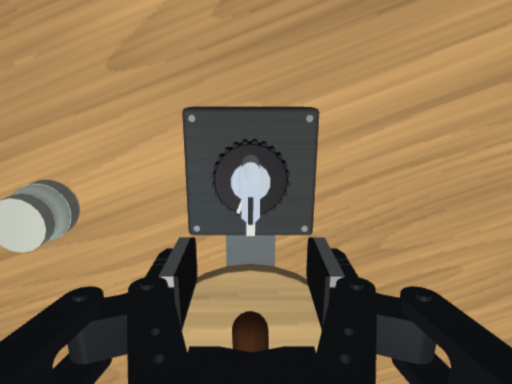

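The nose points straight at the ridge (250,230), with yaw 160.1° against the pod's 159.9°. The dial mark at (239,208) keeps its offset from the ridge, and the gripper is clear.

```bash
python3 -c "from rig import ctrl; print(ctrl.finish_job())"
```

```text
the job is handed in; nothing more can be done
None
```

I turned the turntable's bar knob about 66° clockwise until its nose was within about 1° of the white ridge, then let go. The wide dial looked unmoved, the arm stayed away from the light pad and its pod, and the job is handed in; the hand-in gave no verdict.

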